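# Slide the brass cover plate off its stock board and lay it in the kit tray

## Task

Add the brass cover plate to the kit: slide it along its lane on the blue stock board until about a third of it sticks out flat over the board's open front edge, then take it by that end and lift it clear. Lay it flat on the free part of the grey insert in the red tray that holds the keypad and the round capsule, without dropping it, and let go; leave the silver-grey plate in its lane.

Things in the scene. Friction and masses are not known exactly. Their poses are not given: they have to be found in the camera images.
- brass_plate: The brass-coloured (yellow) cover plate: a flat rectangle 110 long (its x) x 50 wide (its y) x 3 mm thick, rounded corners, about 70 g, loose. Origin at the centre of its underside, z up. At the start it lies flat in one lane of the stock board, its long side along the lane, wholly on the board.
- grey_plate: A silver-grey aluminium plate of the same shape and size, loose, in the other lane; origin at the centre of its underside. To be left there.
- board: Blue stock board, fixed, 150 (x) x 126 (y) mm; origin under its centre on the bench, z up. Two slick lanes along x, centred at y = +30 and -30 mm, 54 mm wide between 6 mm rails; lane floor 40 mm, rail tops 45 mm above the origin: no room for fingers beside a plate. Rear (+x) fenced; front (x = -75 mm, towards the robot) open and clear. A closed fingertip pressing 5 to 15 N drags a plate along.
- tray: Red steel tray, fixed, right of the board: 215 (x) x 300 (y) x 62 mm high, walls 2 mm; origin under its centre on the bench, z up; its y points away from the robot. It is lined with a flat grey insert, top 22 mm above the origin. A keypad (78 x 62 x 18 mm) and a round capsule (40 mm) are fixed on it beyond y = +60 mm; the rest, up to the near wall, is free.

How it is judged:
On the way, in this order (a step that is already met when the one before it is completed fails the run):
1. the brass plate lies flat in its lane and sticks out at least 22 mm over the open front edge of the board (x of brass_plate in the frame of board between -0.075 and -0.042 m and z of brass_plate in the frame of board between 0.037 and 0.043 m and angle between brass_plate's own z axis and vertical below 0.06 rad), for 0.2 s.
2. the brass plate is held and lifted at least 15 mm clear of its lane floor (height (world z) of brass_plate above 0.055 m and contact force between the fingers and brass_plate above 0.5 N), for 0.1 s.
At the end, for the whole second after the job is handed in: The brass plate lies flat on the grey insert in the red tray with the keypad (its underside within 4 mm of the insert, within 3.4 degrees of level), still and released; the grey plate is within 20 mm of where it was (x of brass_plate in the frame of tray between -0.09 and 0.09 m and y of brass_plate in the frame of tray between -0.13 and 0.13 m and z of brass_plate in the frame of tray between 0.018 and 0.026 m and angle between brass_plate's own z axis and vertical below 0.06 rad and linear speed of brass_plate below 0.02 m/s and distance of grey_plate from where it was at the start of the episode below 0.02 m); the robot touches nothing.
It fails at once if the grey plate is moved more than 20 mm (distance of grey_plate from where it was at the start of the episode above 0.02 m).
It fails at once if the brass plate is dropped (it falls free faster than 0.9 m/s, about 40 mm) (linear speed of brass_plate above 0.9 m/s and contact force between the fingers and brass_plate below 0.05 N).
It also fails if it takes over 45 s, if anything falls off the work surface, if the arm or the gripper's body presses on something with over 40 N, if the wrist force passes 120 N, or if a joint passes its speed limit or range.

## Robot

A 6-joint arm with a two-finger parallel gripper is mounted at the origin on a cart in front of the work surface, level with it; the furniture and walls round the work are solid. World frame = base frame: x ahead of the robot, y to its left, z up, the work surface at z = 0. Lengths are in m, angles in rad, forces in N, time in s.
With the tool pointing down it reaches from about 0.25 to 0.775 m from the base axis. Payload 4 kg.
Tool frame: the origin (TCP) lies at the very end of the fingers, on their centre line; the grasp point (between the pads) lies hold_point_z behind it (hold_point_z is the distance from the TCP to the grasp point, in m); z points along the fingers, y is the direction in which the jaws open and shut (so a half turn about z gives the same grasp; the last joint's range is limited). The gripper opens to 94 mm and grips with 3 to 60 N. Pads are 16 mm wide; open, the fingers measure 119 mm over their backs; the gripper's body (75 mm by 177 mm) begins 78 mm behind the grasp point.
Start: joints at [-1.336, 0.087, 1.371, -0, 1.684, -0.103], TCP at [0.182, -0.519, 0.206] pointing down, gripper open.
Joint ranges: [-3.1, 3.1], [-0.76, 2.03], [0.27, 2.55], [-1.08, 4.22], [0.17, 2.65], [-2.57, 2.57]. Speed limits (rad/s): [2.79, 2.79, 3.14, 3.14, 3.14, 3.14].

## Interface

Orientations are given as [roll, pitch, yaw] about the fixed x, y, z axes, in that order (R = Rz(yaw) Ry(pitch) Rx(roll)).
In Python, from bench import * gives the robot as it stands.
- The arm moves only by the tool step_arm, never from a script. Its argument "increments" is text: rows parted by semicolons, each of 6 numbers parted by spaces: the shift along the tool's x, y, z in cm, then the turn, a rotation vector about the tool's x, y, z in rad. A call has 1 to 5 rows; each row shifts and turns the commanded pose from where the row before left it, along the tool's axes as they then stand; what a row does not reach is not made up. A row lasts 1/10 s, in which the tool goes at most 50 mm and 8.59 degrees, less where a joint would pass 70% of its speed; a pose out of reach is approached as far as the arm can. A call is refused whole if a number of a shift passes 5 or a number of a turn 0.15, either way. A call with a gripper value outside its range is refused whole. "claw" is the gripper's target within -1 to 1 (shut at 1, half-way at 0, fully open at -1), set as the call begins (left out, the last holds). The fingers move at their own pace and stop on an object; the grip force is fixed at half the most. Time passes only in rows, so rows that do not move let the fingers close. It gives the time, the measured TCP pose, the force and the opening at its end, in the units of the state.
- get_obs(): the state, without advancing time (a new reading comes with each control period).
- snapshot(name): name is "scene" or "top" or "wrist"; returns the picture (480x640x3 uint8, red, green, blue); there is no depth.
- calibration(name): a dict with "camera_matrix" (3x3 intrinsics, pixels), "eye" and "orientation" of the camera in the world; the wrist camera has in their place "tool_from_camera" (4x4, takes a point from camera to tool coordinates, whose origin is the TCP and whose axes are the flange's). Camera axes: x right, y up, looking along -z (the intrinsics and any distortion apply to the point x, -y, -z); pixel columns grow to the right and rows downward; lengths in m; the calibration is good to about 2 mm. A picture is of the moment at which its call begins: read the wrist's pose just before it. calibration takes no time and is no camera call.
- close_job(): hands the job in, once; it reports no verdict.
The state is a dict: "time": time; "joint_positions": joint angles; "qvel": joint speeds; "joint_torque": joint torques, N m; "tool_pos": TCP position; "ee_rot": TCP orientation; "wrist_force": force on the tool from outside, world axes, zero at the start; "wrist_torque": the same for the moment, N m; "width": finger opening in m.
Only numpy, scipy, OpenCV 4.12 (cv2) and the standard library are available. Lean on these libraries where they do the work, as an engineer would, in place of code of your own. Each camera call takes 0.05 s, during which the arm holds its last target. There are 200 camera calls.

## Working session

There is one attempt and no reset: what is moved stays moved. The work goes in short steps, Python scripts to look and compute and a tool call to move; the robot and the scene stay as the last step left them, time stands still between calls to the robot, and variables do not carry over. Pictures are saved under pics/ and viewed, about 8 in all and at most 12, crops included, and the job is handed in when it is done.

Besides the shell and the picture viewer there is one more tool, called after ">>>" as name(argument=value, ...), one argument or row to a line, values as JSON. step_arm: Moves the arm, as the interface text tells. Its arguments: {"type":"object","properties":{"increments":{"type":"string"},"claw":{"type":"number"}},"required":["increments"]}

```bash
mkdir -p pics; python3 - <<'E'
from bench import *
import cv2
o=get_obs(); print({k:o[k] for k in('time','tool_pos','ee_rot','wrist_force','width')}); print([k for k in o])
for n in('top','scene'):
    c=calibration(n); print(n,c)
    cv2.imwrite(f'pics/{n}0.png',snapshot(n)[:,:,::-1])
print(calibration('wrist'))
E
```

```text
{'time': 0.0, 'tool_pos': array([ 0.18213537, -0.51839037,  0.20432404]), 'ee_rot': array([-3.13945387e+00, -1.84456052e-04,  3.37793912e-01]), 'wrist_force': array([ 0.33428785, -0.61941295,  0.67832434]), 'width': 0.09421449609707233}
['time', 'joint_positions', 'qvel', 'joint_torque', 'tool_pos', 'ee_rot', 'wrist_force', 'wrist_torque', 'width']
top {'camera_matrix': array([[597.57585157,   0.        , 321.82537801],
       [  0.        , 597.57585157, 237.48846697],
       [  0.        ,   0.        ,   1.        ]]), 'eye': array([ 0.47911418, -0.29354127,  0.91004244]), 'orientation': array([ 0.05894777,  0.02678914, -1.57087692])}
scene {'camera_matrix': array([[433.41686552,   0.        , 319.07512029],
       [  0.        , 433.41686552, 236.47502361],
       [  0.        ,   0.        ,   1.        ]]), 'eye': array([ 0.16909005, -0.90813998,  0.49406667]), 'orientation': array([ 1.018459  ,  0.00628649, -0.55011638])}
{'camera_matrix': array([[382.9496045 ,   0.        , 319.21067215],
       [  0.        , 382.9496045 , 231.94965984],
       [  0.        ,   0.        ,   1.        ]]), 'tool_from_camera': array([[ 8.08979433e-04,  9.61220572e-01,  2.75779546e-01,
         7.93939775e-02],
       [ 9.99999646e-01, -7.14273100e-04, -4.43851443e-04,
        -7.59093044e-05],
       [-2.29657226e-04,  2.75779808e-01, -9.61220810e-01,
        -1.78558746e-01],
       [ 0.00000000e+00,  0.00000000e+00,  0.00000000e+00,
         1.00000000e+00]])}
```

View pics/top0.png

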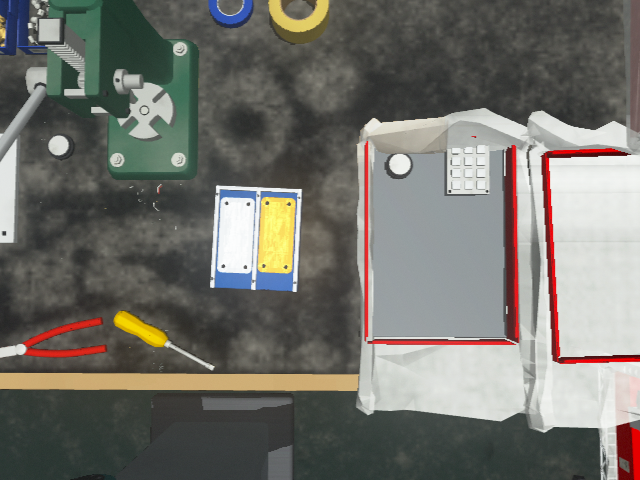

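View pics/scene0.png

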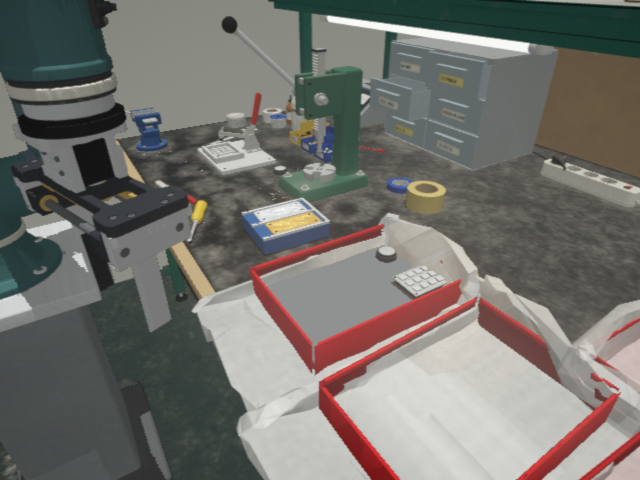

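The top view shows the board at about (256,239) with the brass plate in the right lane at (278,234) and the grey one in the left. The tray is at about (440,240), its free area in the lower two thirds. The scene view agrees, and the gripper is clear of everything.

```bash
cat > h.py <<'E'
from bench import *
import cv2, numpy as np
from scipy.spatial.transform import Rotation as Ro
def rays(name,uv,tool=None):
    c=calibration(name); K=c['camera_matrix']; uv=np.atleast_2d(np.float64(uv))
    d=np.c_[(uv[:,0]-K[0,2])/K[0,0],-(uv[:,1]-K[1,2])/K[1,1],-np.ones(len(uv))]
    if name=='wrist':
        T=c['tool_from_camera']; R=Ro.from_euler('xyz',tool[1]).as_matrix()
        return R@T[:3,3]+tool[0], d@(R@T[:3,:3]).T
    return np.array(c['eye']), d@Ro.from_euler('xyz',c['orientation']).as_matrix().T
def onplane(name,uv,z,tool=None):
    e,d=rays(name,uv,tool); return e+d*((z-e[2])/d[:,2])[:,None]
def blob(im,lo,hi,roi):
    x0,y0,x1,y1=roi; h=cv2.cvtColor(im[y0:y1,x0:x1],cv2.COLOR_RGB2HSV)
    m=cv2.inRange(h,lo,hi); m=cv2.morphologyEx(m,cv2.MORPH_CLOSE,np.ones((5,5)))
    c=max(cv2.findContours(m,cv2.RETR_EXTERNAL,cv2.CHAIN_APPROX_NONE)[0],key=cv2.contourArea)
    return c.reshape(-1,2)+[x0,y0]
def rect(P):
    r=cv2.minAreaRect(np.float32(P[:,:2]*1000)); return r, cv2.boxPoints(r)
E
python3 - <<'E'
from h import *
im=cv2.imread('pics/top0.png')[:,:,::-1].copy()
c=blob(im,(18,90,90),(35,255,255),(200,170,320,310)); print('brass',rect(onplane('top',c,.043)))
h=blob(im,(100,90,40),(125,255,255),(200,170,320,310)); 
c=np.array([[217,186],[302,188],[298,291],[210,289]]); print('board z.045',rect(onplane('top',c,.045)))
print('grey',onplane('top',[[238,236]],.043))
g=cv2.inRange(cv2.cvtColor(im,cv2.COLOR_RGB2HSV),(100,10,90),(125,80,170)); 
print('tray inner px->insert corners',onplane('top',[[372,177],[507,177],[507,338],[371,338]],.022))
import bench; print([n for n in dir(bench) if not n.startswith('_')], getattr(bench,'hold_point_z',None))
E
```

```text
brass (((534.7482299804688, -203.5135955810547), (50.272926330566406, 109.9609603881836), 86.97772979736328), array([[ 478.51892, -225.7163 ],
       [ 588.3269 , -231.5139 ],
       [ 590.97754, -181.3109 ],
       [ 481.16956, -175.51329]], dtype=float32))
board z.045 (((529.0861206054688, -174.76541137695312), (127.85176086425781, 151.7581329345703), 87.89501953125), array([[ 450.91022, -235.86108],
       [ 602.566  , -241.43524],
       [ 607.262  , -113.66974],
       [ 455.60626, -108.09558]], dtype=float32))
grey [[ 0.53268376 -0.14790973  0.043     ]]
tray inner px->insert corners [[ 0.62199188 -0.34478291  0.022     ]
 [ 0.62111134 -0.54497211  0.022     ]
 [ 0.3838385  -0.54065541  0.022     ]
 [ 0.38327957 -0.34211651  0.022     ]]
['IKError', 'calibration', 'close_job', 'get_obs', 'hold_point_z', 'snapshot'] 0.0188
```

>>> step_arm(
  increments="0 0 0 0 0 0.128; 0 0 0 0 0 0.128; 0 0 0 0 0 0.127; 3.5 -3.3 0 0 0 0; 3.5 -3.3 0 0 0 0",
  claw=1,
)

```text
time: 0.6
tool_pos: [0.255, -0.4557, 0.2045]
ee_rot: [-3.14, 0.0, -0.049]
wrist_force: [-1.0, -0.8, 0.2]
width: 0.0574
```

>>> step_arm(
  increments="3.5 -3.3 0 0 0 0; 3.5 -3.3 0 0 0 0; 3.5 -3.3 0 0 0 0; 3.5 -3.3 0 0 0 0; 3.5 -3.3 0 0 0 0",
)

```text
time: 1.1
tool_pos: [0.4385, -0.2976, 0.205]
ee_rot: [-3.141, 0.001, -0.045]
wrist_force: [-0.3, -1.0, 0.3]
width: 0.0172
```

>>> step_arm(
  increments="3.5 -3.3 0 0 0 0; 0 0 3 0 0 0; 0 0 3 0 0 0; 0 0 0 0 0 0; 0 0 0 0 0 0",
)

```text
time: 1.6
tool_pos: [0.4735, -0.2676, 0.145]
ee_rot: [-3.141, 0.002, -0.045]
wrist_force: [0.4, 0.4, 0.0]
width: 0.0004
```

```bash
python3 - <<'E'
from h import *
o=get_obs(); t=(o['tool_pos'],o['ee_rot']); im=snapshot('wrist'); cv2.imwrite('pics/w1.png',im[:,:,::-1])
c=blob(im,(18,90,90),(35,255,255),(0,0,640,480)); P=onplane('wrist',c,.043,t); print(t,rect(P), c.min(0),c.max(0))
E
```

```text
(array([ 0.47345825, -0.26762986,  0.1450065 ]), array([-3.14060884e+00,  1.66354213e-03, -4.53445374e-02])) (((533.7673950195312, -204.13682556152344), (50.172874450683594, 109.34564971923828), 87.27825927734375), array([[ 477.965  , -226.5988 ],
       [ 587.1873 , -231.79112],
       [ 589.5698 , -181.67485],
       [ 480.34747, -176.48253]], dtype=float32)) [187  72] [263 227]
```

View pics/w1.png

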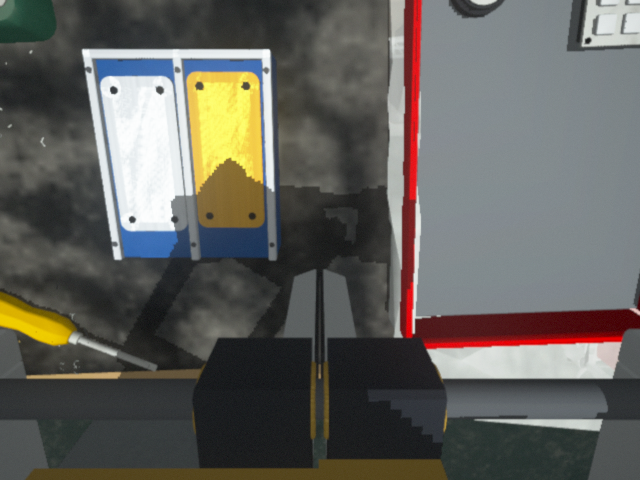

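The wrist view puts the brass plate at (187–263, 72–227), which is (0.534,-0.204) with yaw -0.047. The two views agree to 1 mm. Next I press behind its centre.

>>> step_arm(
  increments="3.65 -3.35 0 0 0 0; 3.65 -3.35 0 0 0 0; 0 0 4 0 0 0; 0 0 4 0 0 0; 0 0 1 0 0 0",
)

```text
time: 2.15
tool_pos: [0.5481, -0.2035, 0.0525]
ee_rot: [-3.139, 0.005, -0.045]
wrist_force: [-1.0, 0.0, -0.4]
width: 0.0004
```

>>> step_arm(
  increments="0 0 0.4 0 0 0; 0 0 0.3 0 0 0; 0 0 0.2 0 0 0; 0 0 0.1 0 0 0; 0 0 0 0 0 0",
)

```text
time: 2.65
tool_pos: [0.5504, -0.2047, 0.0467]
ee_rot: [3.141, -0.002, -0.046]
wrist_force: [0.6, -0.3, 0.6]
width: 0.0005
```

>>> step_arm(
  increments="0 0 0.1 0 0 0; 0 0 0.1 0 0 0; 0 0 0.1 0 0 0; 0 0 0 0 0 0",
)

```text
time: 3.05
tool_pos: [0.5501, -0.2044, 0.0433]
ee_rot: [3.141, -0.001, -0.045]
wrist_force: [-0.6, 0.1, 3.3]
width: 0.0006
```

>>> step_arm(
  increments="0 0 0.05 0 0 0; 0 0 0.05 0 0 0; 0 0 0 0 0 0",
)

```text
time: 3.35
tool_pos: [0.5506, -0.2045, 0.0433]
ee_rot: [3.141, -0.002, -0.045]
wrist_force: [-1.6, 0.7, 7.5]
width: 0.0006
```

>>> step_arm(
  increments="-0.2 0 0.05 0 0 0; -0.4 0 0 0 0 0; -0.5 0 0 0 0 0; -0.5 0 0 0 0 0; -0.4 0 0 0 0 0",
)

```text
time: 3.85
tool_pos: [0.5321, -0.2041, 0.0433]
ee_rot: [3.139, -0.006, -0.045]
wrist_force: [2.2, 0.3, 6.4]
width: 0.0007
```

>>> step_arm(
  increments="-0.4 0 0.03 0 0 0; -0.5 0 0 0 0 0; -0.5 0 0 0 0 0; -0.4 0 0 0 0 0; 0 0 0 0 0 0",
)

```text
time: 4.35
tool_pos: [0.5138, -0.2035, 0.0432]
ee_rot: [3.139, -0.006, -0.045]
wrist_force: [1.6, 0.3, 8.5]
width: 0.0002
```

```bash
cat > m.py <<'E'
from h import *
o=get_obs(); t=(o['tool_pos'],o['ee_rot']); im=snapshot('wrist'); cv2.imwrite('pics/w%d.png'%(o['time']*100),im[:,:,::-1])
c=blob(im,(18,90,60),(35,255,255),(0,0,640,330)); P=onplane('wrist',c,.043,t); print(o['wrist_force'],o['tool_pos'],rect(P))
E
python3 m.py
```

```text
[1.58907749 0.31036181 8.46962462] [ 0.513847   -0.20345485  0.04324915] (((521.2489624023438, -204.24957275390625), (49.613285064697266, 64.17220306396484), 87.35260772705078), array([[ 488.0513 , -227.5477 ],
       [ 552.155  , -230.51178],
       [ 554.44666, -180.95145],
       [ 490.3429 , -177.98737]], dtype=float32))
```

>>> step_arm(
  increments="-0.4 0 0 0 0 0; -0.6 0 0 0 0 0; -0.6 0 0 0 0 0; -0.6 0 0 0 0 0; -0.5 0 0 0 0 0",
)

```text
time: 4.9
tool_pos: [0.4874, -0.2024, 0.0433]
ee_rot: [3.139, -0.007, -0.045]
wrist_force: [2.3, -0.2, 7.3]
width: 0.0006
```

```bash
python3 m.py; python3 - <<'E'
from h import *
cv2.imwrite('pics/s2.png',snapshot('scene')[180:280,200:360,::-1].repeat(4,0).repeat(4,1))
E
ls pics
```

```text
[ 2.30066438 -0.21590711  7.29592072] [ 0.4874164  -0.20237292  0.04326673] (((494.8039245605469, -203.20944213867188), (49.9140739440918, 64.1340560913086), 87.35122680664062), array([[ 461.6178 , -226.6579 ],
       [ 525.68335, -229.62173],
       [ 527.99005, -179.76099],
       [ 463.9245 , -176.79715]], dtype=float32))
s2.png
scene0.png
top0.png
w1.png
w434.png
w490.png
```

>>> step_arm(
  increments="0 0 -2 0 0 0; 0 0 -4 0 0 0; 0 0 -4 0 0 0; -2.7 0 0 0 0 0; -2.7 0 0 0 0 0",
)

```text
time: 5.5
tool_pos: [0.4315, -0.1993, 0.1422]
ee_rot: [3.14, -0.003, -0.044]
wrist_force: [0.9, 0.2, -0.2]
width: 0.0009
```

>>> step_arm(
  increments="0 0 0 0 0 0; 0 0 0 0 0 0; 0 0 0 0 0 0; 0 0 0 0 0 0; 0 0 0 0 0 0",
  claw=-1,
)

```text
time: 6.0
tool_pos: [0.4315, -0.1988, 0.1403]
ee_rot: [-3.141, 0.0, -0.045]
wrist_force: [-0.0, 0.4, 0.1]
width: 0.0372
```

```bash
python3 m.py; python3 - <<'E'
from h import *
im=snapshot('top'); c=blob(im,(18,90,60),(35,255,255),(200,170,320,330)); print(rect(onplane('top',c,.043)))
E
ls -t pics|head -1
```

```text
[-0.02710848  0.42948684  0.13310039] [ 0.43148593 -0.19883563  0.14032356] (((470.5125427246094, -202.47901916503906), (52.7923469543457, 109.49688720703125), 87.47521209716797), array([[ 414.65448, -226.4378 ],
       [ 524.04504, -231.26132],
       [ 526.3706 , -178.52023],
       [ 416.98004, -173.69672]], dtype=float32))
(((489.04754638671875, -202.4943084716797), (49.82545471191406, 74.10832214355469), 87.29173278808594), array([[ 450.8576 , -225.62839],
       [ 524.8832 , -229.13004],
       [ 527.2375 , -179.36023],
       [ 453.2119 , -175.85858]], dtype=float32))
w600.png
```

>>> step_arm(
  increments="0 0 0 0 0 0; 0 0 0 0 0 0; 0 0 0 0 0 0; 0 0 0 0 0 0; 0 0 0 0 0 0",
)

```text
time: 6.6
tool_pos: [0.431, -0.1989, 0.1407]
ee_rot: [3.141, -0.0, -0.045]
wrist_force: [0.3, -0.8, -0.4]
width: 0.085
```

View pics/w600.png

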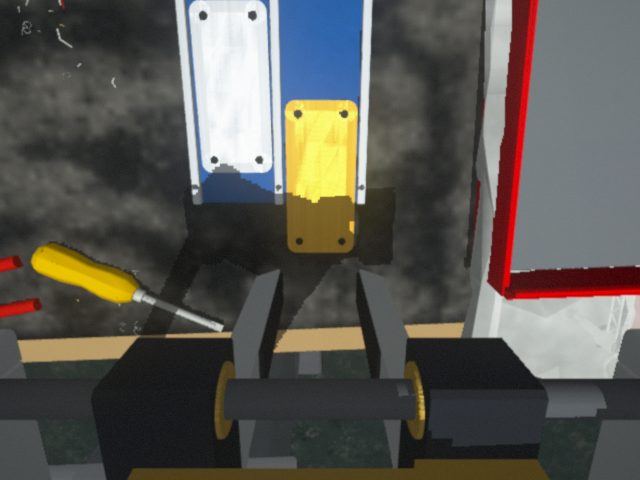

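>>> step_arm(
  increments="0.3 0.15 3 0 0 0; 0 0 4 0 0 0; 0 0 2 0 0 0; 0 0 1 0 0 0; 0 0 0.55 0 0 0",
)

```text
time: 7.1
tool_pos: [0.4337, -0.2004, 0.0345]
ee_rot: [-3.141, 0.001, -0.045]
wrist_force: [0.8, 0.0, 0.0]
width: 0.0939
```

>>> step_arm(
  increments="0 0 0 0 0 0; 0 0 0 0 0 0; 0 0 0 0 0 0; 0 0 0 0 0 0; 0 0 0 0 0 0",
  claw=0.1,
)

```text
time: 7.6
tool_pos: [0.4343, -0.2007, 0.0358]
ee_rot: [3.141, -0.001, -0.045]
wrist_force: [0.9, 0.6, -0.3]
width: 0.0575
```

>>> step_arm(
  increments="0 0 0 0 0 0; 0 0 0 0 0 0; 0 0 0 0 0 0; 0 0 0 0 0 0; 0 0 0 0 0 0",
  claw=1,
)

```text
time: 8.1
tool_pos: [0.4341, -0.2006, 0.0354]
ee_rot: [3.141, -0.0, -0.045]
wrist_force: [-1.0, -0.4, 1.3]
width: 0.0489
```

>>> step_arm(
  increments="0 0 0 0 0 0; 0 0 -0.1 0 0 0; 0 0 -0.2 0 0 0; 0 0 -0.2 0 0 0; 0 0 0 0 0 0",
)

```text
time: 8.6
tool_pos: [0.434, -0.2005, 0.0403]
ee_rot: [3.141, -0.0, -0.045]
wrist_force: [0.5, 0.7, -0.5]
width: 0.0489
```

```bash
python3 m.py; ls -t pics|head -1; python3 - <<'E'
from h import *
cv2.imwrite('pics/s3.png',cv2.resize(snapshot('scene')[150:290,180:380,::-1],None,fx=4,fy=4))
E
```

```text
[ 0.48155598  0.68081329 -0.50178059] [ 0.43397526 -0.200519    0.04033774] (((469.1852722167969, -202.048583984375), (51.76738357543945, 113.01454162597656), 88.09518432617188), array([[ 411.84888, -226.03972],
       [ 524.80096, -229.79622],
       [ 526.52167, -178.05745],
       [ 413.56958, -174.30095]], dtype=float32))
w860.png
```

View pics/s3.png

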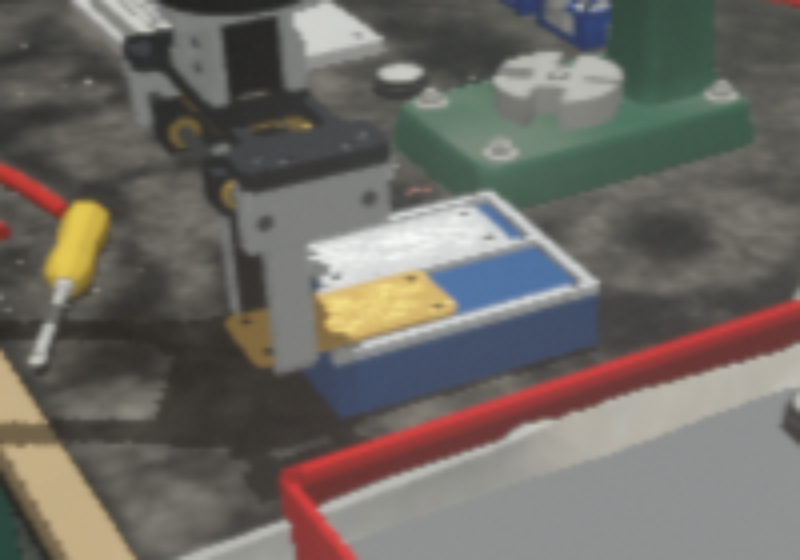

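The crop shows the plate between the fingers at about (300,330), lifted and level above the lane. I'll keep lifting slowly.

>>> step_arm(
  increments="0 0 -0.5 0 0 0; 0 0 -1 0 0 0; 0 0 -1.5 0 0 0; 0 0 -1.5 0 0 0; 0 0 -1 0 0 0",
)

```text
time: 9.2
tool_pos: [0.4347, -0.2009, 0.0973]
ee_rot: [3.14, -0.002, -0.045]
wrist_force: [-0.0, 0.3, -0.7]
width: 0.0493
```

>>> step_arm(
  increments="0 0 -1.5 0 0 0; 0 0 -1.5 0 0 0; 0 0 -1.5 0 0 0; 0 0 -0.5 0 0 0; 0 0 0 0 0 0",
)

```text
time: 9.7
tool_pos: [0.4344, -0.2008, 0.1463]
ee_rot: [3.14, -0.002, -0.045]
wrist_force: [-0.8, -0.1, -1.1]
width: 0.0492
```

```bash
python3 - <<'E'
from h import *
print(get_obs()['tool_pos'],get_obs()['width'])
cv2.imwrite('pics/s4.png',cv2.resize(snapshot('scene')[110:290,140:380,::-1],None,fx=3,fy=3))
E
```

```text
[ 0.43443905 -0.20081635  0.14631046] 0.04922097542490565
```

View pics/s4.png

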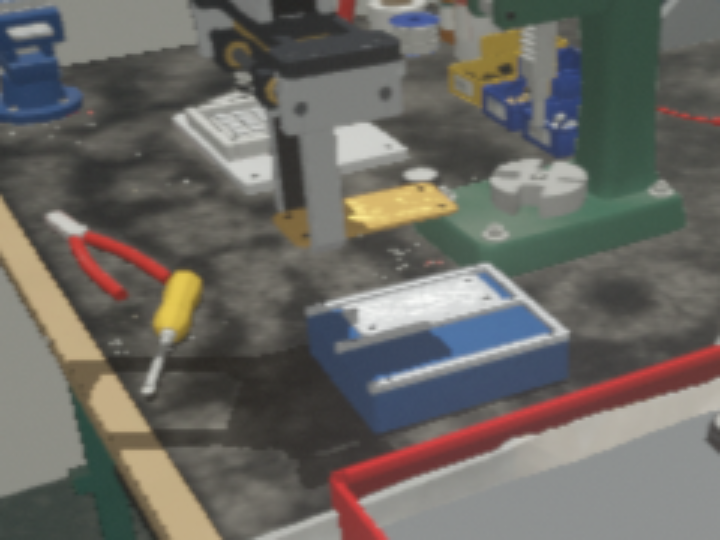

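The second crop shows the plate held level by its front end near (360,215), and the grey plate still in its lane. Next is the move over the tray.

>>> step_arm(
  increments="0.1 1.5 0 0 0 0; 0.2 3 0 0 0 0; 0.2 3.5 0 0 0 0; 0.2 3.5 0 0 0 0; 0.2 3.5 0 0 0 0",
)

```text
time: 10.25
tool_pos: [0.4353, -0.3528, 0.1439]
ee_rot: [-3.141, 0.002, -0.046]
wrist_force: [0.2, -0.6, 0.0]
width: 0.0491
```

>>> step_arm(
  increments="0.2 3.5 0 0 0 0; 0.2 3.5 0 0 0 0; 0.1 2 0 0 0 0; 0 0.4 0 0 0 0; 0 0 0 0 0 0",
)

```text
time: 10.75
tool_pos: [0.4361, -0.4453, 0.1437]
ee_rot: [-3.14, 0.002, -0.047]
wrist_force: [0.7, 0.9, -0.6]
width: 0.0491
```

>>> step_arm(
  increments="0 0 1.5 0 0 0; 0 0 2.5 0 0 0; 0 0 2.5 0 0 0; 0 0 1.5 0 0 0; 0 0 0 0 0 0",
)

```text
time: 11.25
tool_pos: [0.4355, -0.442, 0.0614]
ee_rot: [-3.136, 0.005, -0.044]
wrist_force: [-0.1, -0.1, -0.9]
width: 0.0491
```

```bash
python3 - <<'E'
from h import *
print(get_obs()['tool_pos'],get_obs()['width'])
cv2.imwrite('pics/s5.png',cv2.resize(snapshot('scene')[120:380,180:500,::-1],None,fx=2,fy=2))
E
```

```text
[ 0.43554643 -0.44199242  0.06139425] 0.04905793771795088
```

View pics/s5.png

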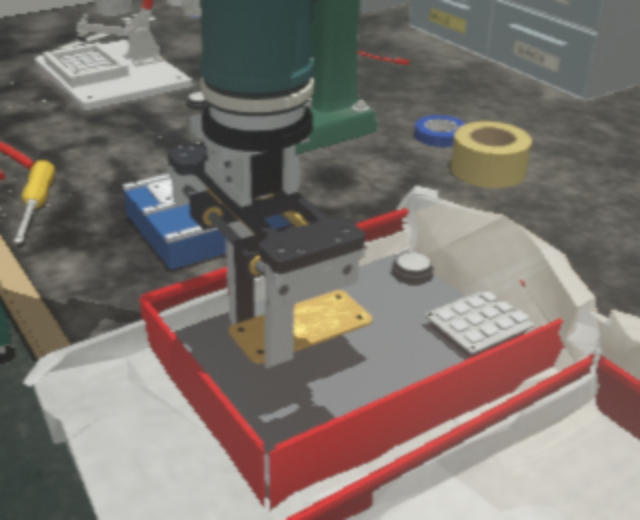

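The plate is level over the free insert at about (305,325), well clear of the walls, keypad and capsule.

>>> step_arm(
  increments="0 0 1.5 0 0 0; 0 0 1.2 0 0 0; 0 0 0.6 0 0 0; 0 0 0.2 0 0 0; 0 0 0 0 0 0",
)

```text
time: 11.8
tool_pos: [0.4367, -0.4448, 0.0298]
ee_rot: [-3.141, 0.0, -0.045]
wrist_force: [0.3, 0.0, -0.8]
width: 0.0488
```

>>> step_arm(
  increments="0 0 0.1 0 0 0; 0 0 0.1 0 0 0; 0 0 0.1 0 0 0; 0 0 0 0 0 0",
)

```text
time: 12.2
tool_pos: [0.4369, -0.4449, 0.0273]
ee_rot: [3.141, -0.0, -0.045]
wrist_force: [0.3, -0.3, -0.2]
width: 0.0489
```

>>> step_arm(
  increments="0 0 0.1 0 0 0; 0 0 0.1 0 0 0; 0 0 0.1 0 0 0; 0 0 0 0 0 0; 0 0 0 0 0 0",
)

```text
time: 12.7
tool_pos: [0.4369, -0.4448, 0.0241]
ee_rot: [-3.142, 0.0, -0.045]
wrist_force: [0.3, 0.4, -0.9]
width: 0.0492
```

>>> step_arm(
  increments="0 0 0.05 0 0 0; 0 0 0.05 0 0 0; 0 0 0 0 0 0",
)

```text
time: 13.0
tool_pos: [0.4368, -0.4448, 0.0231]
ee_rot: [-3.142, 0.0, -0.045]
wrist_force: [0.5, 0.1, -1.0]
width: 0.0494
```

>>> step_arm(
  increments="0 0 0 0 0 0; 0 0 0 0 0 0; 0 0 0 0 0 0; 0 0 0 0 0 0; 0 0 0 0 0 0",
  claw=-0.7,
)

```text
time: 13.5
tool_pos: [0.4369, -0.4449, 0.0233]
ee_rot: [3.141, -0.0, -0.045]
wrist_force: [0.7, -0.1, -0.3]
width: 0.0797
```

>>> step_arm(
  increments="0 0 0 0 0 0; 0 0 0 0 0 0; 0 0 -1 0 0 0; 0 0 -4 0 0 0; 0 0 -5 0 0 0",
)

```text
time: 14.0
tool_pos: [0.4356, -0.4433, 0.1218]
ee_rot: [-3.137, 0.004, -0.045]
wrist_force: [0.6, 0.5, 0.7]
width: 0.0801
```

>>> step_arm(
  increments="0 0 -5 0 0 0; -4 0 0 0 0 0; -4 0 0 0 0 0; 0 0 0 0 0 0; 0 0 0 0 0 0",
)

```text
time: 14.5
tool_pos: [0.3567, -0.4414, 0.1742]
ee_rot: [3.14, -0.001, -0.047]
wrist_force: [0.5, 0.2, 0.2]
width: 0.0799
```

```bash
python3 - <<'E'
from h import *
o=get_obs();t=(o['tool_pos'],o['ee_rot']); print(t,o['width'])
im=snapshot('wrist'); c=blob(im,(18,90,60),(35,255,255),(150,0,500,330)); print(rect(onplane('wrist',c,.025,t)))
im=snapshot('top'); c=blob(im,(18,90,60),(35,255,255),(360,150,520,345)); print(rect(onplane('top',c,.025)))
g0=cv2.imread('pics/top0.png')[180:290,215:253,::-1]; print('grey lane diff',np.abs(im[180:290,215:253].astype(int)-g0).mean())
s=snapshot('scene'); cv2.imwrite('pics/s6.png',np.hstack([cv2.resize(s[180:380,220:480],(520,400)),cv2.resize(im[180:345,200:320],(280,400))])[:,:,::-1])
E
```

```text
(array([ 0.3566721 , -0.44143759,  0.17421919]), array([ 3.14048507e+00, -1.41602146e-03, -4.65064317e-02])) 0.07993497953960067
(((471.6761474609375, -446.3441467285156), (50.87087631225586, 107.6264877319336), 87.7608642578125), array([[ 416.91022, -469.65765],
       [ 524.4545 , -473.86267],
       [ 526.4421 , -423.03064],
       [ 418.89777, -418.82562]], dtype=float32))
(((473.7530212402344, -446.25531005859375), (50.93690872192383, 110.59140014648438), 87.83154296875), array([[ 417.53326, -469.61328],
       [ 528.0455 , -473.7978 ],
       [ 529.9728 , -422.89734],
       [ 419.46057, -418.71283]], dtype=float32))
grey lane diff 4.592185007974481
```

View pics/s6.png

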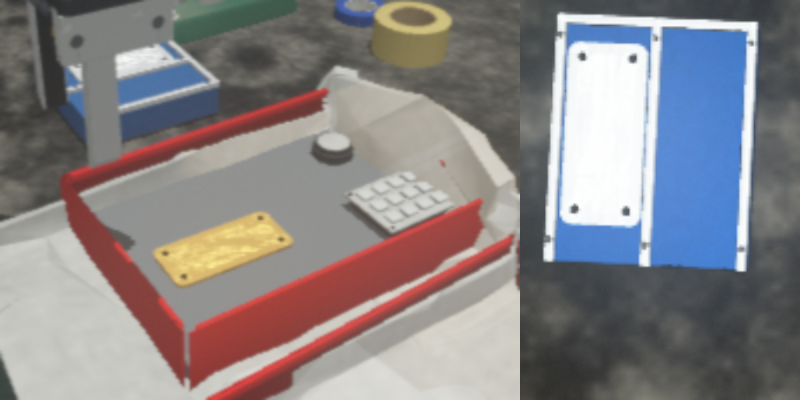

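The brass plate lies flat on the insert at about (222,248). The grey plate is still in its lane, and the robot is clear.

```bash
python3 -c "
from bench import *
print(close_job())"
```

```text
the job is handed in; nothing more can be done
None
```

The brass plate is lying flat on the free part of the grey insert, released, and the job was handed in at about 14.7 s of the 45 s allowed. I was given no verdict.

- **Slide:** I pressed with the closed fingertip at about 8 N and dragged the plate about 62 mm, until roughly 35 mm of it stuck out over the front edge.
- **Lift and carry:** I gripped the overhanging end across its long sides with the tool pointing down. The plate stayed level while I lifted it and carried it over the tray.
- **Placing:** I let go with the plate's underside an estimated 5–6 mm above the insert, so it settled that last short distance.
- **Last checks:**
  - The top and wrist cameras put the plate at about (0.473, -0.446) m, agreeing to 2 mm. Its measured size, about 110 x 51 mm, is what a flat plate on the insert should show.
  - It is clear of the tray walls, the keypad and the capsule.
  - The grey plate looks unmoved in its lane; I compared the before and after pictures rather than measuring its position.
  - The gripper is open and away from everything.

No check failed.

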